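# Fit the stand rod into the spring-plunger holder

## Robot

A 6-joint arm with a two-finger parallel gripper is mounted at the origin on the work surface. World frame = base frame: x ahead of the robot, y to its left, z up, the work surface at z = 0. Lengths are in m, angles in degrees, forces in N, time in s.
With the tool pointing down it reaches from about 0.325 to 0.85 m from the base axis. Payload 15.5 kg.
Tool frame: the origin (TCP) lies at the very end of the fingers, on their centre line; the grasp point (between the pads) lies arm.grip_depth behind it (arm.grip_depth is the distance from the TCP to the grasp point, in m); z points along the fingers, y is the direction in which the jaws open and shut (so a half turn about z gives the same grasp; the last joint's range is limited). The gripper opens to 91 mm and grips with 3 to 60 N. Pads are 32 mm wide; open, the fingers measure 118 mm over their backs; the gripper's body (76 mm by 178 mm) begins 60 mm behind the grasp point.
Start: joints at [65.575, 28.281, 77.091, -0, 74.628, -5.472], TCP at [0.203, 0.591, 0.214] pointing down, gripper open.
Joint ranges: [-166.48, 166.48], [-47.26, 123.95], [12.59, 153.08], [-70.14, 250.14], [6.76, 159.57], [-176.63, 176.63]. Speed limits (degrees/s): [108.29, 108.29, 147.25, 172.46, 172.46, 172.46].

## Interface

Orientations are given as a 3x3 rotation matrix whose columns are the frame's x, y, z axes.
In Python, from rig import arm gives the robot as it stands. Calls block until the motion is done:
- arm.move_to(position, orientation): joint-space move of the TCP to a pose.
- arm.move_l(position, orientation=None, feed=0.15): straight line of the TCP; orientation=None keeps the orientation; feed is the mean speed in m/s.
- arm.move_joints(angles): joint-space move.
- arm.grip(opening): finger opening in m; the grip force is fixed at half the most; returns when the fingers have stopped.
- arm.sleep(seconds).
- arm.solve_ik(position, orientation): joint angles nearest the present ones, or None.
- arm.snapshot(name): name is "side" or "top"; returns the picture (480x640x3 uint8, red, green, blue); there is no depth.
- arm.get_calibration(name): a dict with "intrinsics" (3x3 intrinsics, pixels), "cam_to_world" (4x4, takes a point from camera to world coordinates). Camera axes: x right, y down, z forward; pixel columns grow to the right and rows downward; lengths in m; the calibration is good to about 2 mm. A picture is of the moment at which its call begins. get_calibration takes no time and is no camera call.
A pose or a line that the arm cannot do raises arm.Unreachable and nothing moves.
- arm.sign_off(): hands the job in, once; it reports no verdict.
Readings, each from a call of its own:
- arm.current_t(): time.
- arm.current_joint_positions(): joint angles.
- arm.current_dq(): joint speeds.
- arm.current_tau(): joint torques, N m.
- arm.current_ee_pos(): TCP position.
- arm.current_tool_rot(): TCP orientation.
- arm.current_force(): force on the tool from outside, world axes, zero at the start.
- arm.current_torque(): the same for the moment, N m.
- arm.current_width(): finger opening in m.
Only numpy, scipy, OpenCV 4.12 (cv2) and the standard library are available. Lean on these libraries where they do the work, as an engineer would, in place of code of your own. Each camera call takes 0.05 s, during which the arm holds its last target.

## Task

Set up the laboratory stand: take the long steel rod out of the white rack and slide it down into the flared tube of the stand base, past the spring plunger, until it is fully home on the bottom, gripped by the plunger and left standing upright. Leave the short rod where it stands in the rack.

Things in the scene. Friction and masses are not known exactly. Their poses are not given: they have to be found in the camera images.
- long_rod: the rod to fit: plain round steel, 18 mm in diameter, 160 mm long, about 0.2 kg; foot tapered over 18 mm to a 7 mm flat. It starts upright in either of two wells (21 mm wide, 90 mm apart, floor 8 mm above the table) of a white rack block 60 x 160 x 50 mm high; 118 mm stands out. Origin: centre of the foot's end; z up along the rod. Grip it from any side.
- short_rod: bystander: the same kind of steel rod, 18 mm in diameter but only 100 mm long, standing in the other well of the rack. Origin: centre of its foot's flat end; z up along the rod.
- holder: fixed stand base: dark steel plate 130 x 90 x 15 mm with an upright steel tube on it. Origin: on the tube's axis at table level, z up. Bore 24 mm wide, floor 15 mm above the origin; from 67 mm up it flares to about 50 mm at the mouth, 85 mm up. The plunger enters from the +x side 46 mm up; its black knob reaches 44 to 54 mm from the axis. A seated rod's foot is 15 mm, its top 175 mm up.
- plunger (a joint): outward travel of the spring plunger, m: 0 = fully in, its sloping brass nose 2 mm short of the tube's axis; 0.010 = fully out. The spring pushes in with 5 N at 0 and 1.3 N more per mm. A rod pushed down (about 5 to 15 N; its weight is not enough) rides over the nose and is then held against the far wall; the joint then reads 0.003 to 0.004.
There are look-alikes about, which are no part of the job. Leave any blue or green look-alike of the long_rod alone. Leave any purple or red look-alike of the holder alone.

How it is judged:
By the outcome, as a careful person would: the job done as asked, in the order asked, and still so for the second after the job is handed in, with the robot touching nothing.
It also fails if it takes over 42 s, if anything falls off the work surface, if the arm or the gripper's body presses on something with over 40 N, if the wrist force passes 120 N, or if a joint passes its speed limit or range.

## Working session

There is one attempt and no reset: what is moved stays moved. The work goes in short steps, each a Python script; the robot and the scene stay as the last script left them, time stands still between calls to the robot, and variables do not carry over. Pictures are saved under pics/ and viewed, and the job is handed in when it is done.

```bash
mkdir -p pics; ls; python3 - <<'E'
from rig import arm
import cv2
for n in("side","top"):
    im=arm.snapshot(n); cv2.imwrite(f"pics/{n}0.png",im[:,:,::-1])
    c=arm.get_calibration(n); print(n,c["intrinsics"],c["cam_to_world"])
print(arm.grip_depth,arm.current_t(),arm.current_tool_rot())
E
```

```text
pics
side [[553.85654372   0.         320.50871129]
 [  0.         553.85654372 239.95625549]
 [  0.           0.           1.        ]] [[-0.96821591 -0.12998334  0.21368737  0.29861613]
 [-0.250112    0.49840284 -0.83008349  0.79356143]
 [ 0.00139463 -0.85714581 -0.51507195  0.58235295]
 [ 0.          0.          0.          1.        ]]
top [[608.69772367   0.         331.21709028]
 [  0.         608.69772367 248.30732887]
 [  0.           0.           1.        ]] [[-2.17516173e-02 -9.74086201e-01  2.25128718e-01  2.48707698e-01]
 [-9.99748436e-01  2.24248986e-02  4.33702799e-04 -5.79818424e-02]
 [-5.47095260e-03 -2.25062651e-01 -9.74328934e-01  1.22402927e+00]
 [ 0.00000000e+00  0.00000000e+00  0.00000000e+00  1.00000000e+00]]
0.0188 0.1 [[-9.45798796e-01  3.24752916e-01 -4.24877942e-04]
 [ 3.24753176e-01  9.45798365e-01 -9.09533743e-04]
 [ 1.06475128e-04 -9.98216381e-04 -9.99999496e-01]]
```

View pics/side0.png

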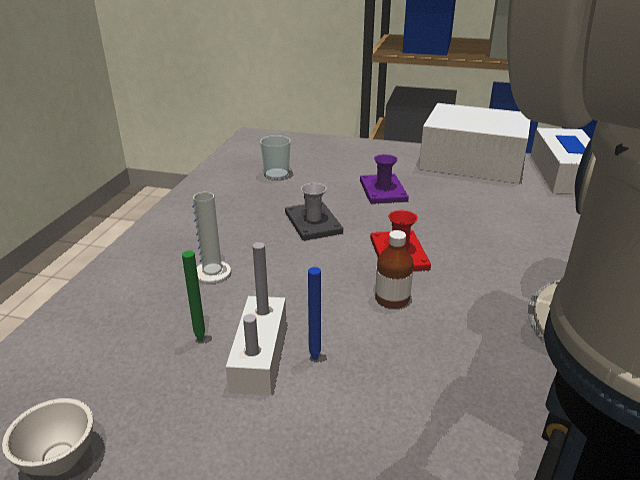

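View pics/top0.png

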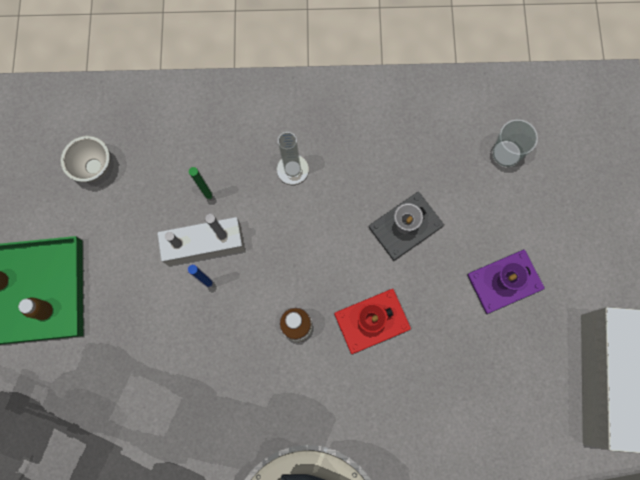

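```bash
python3 - <<'E'
import cv2,numpy as np
s=cv2.imread("pics/side0.png");t=cv2.imread("pics/top0.png")
def c(im,x,y,w,h,k): return cv2.resize(im[y:y+h,x:x+w],None,fx=k,fy=k,interpolation=cv2.INTER_CUBIC)
a=c(t,150,205,100,65,4);b=c(t,365,185,85,80,4)
d=c(s,220,235,75,160,3);e=c(s,280,175,70,70,4)
o=np.zeros((600,800,3),np.uint8)
for im,x,y in((c(t,150,205,100,65,4),0,0),(c(t,365,190,85,72,4),410,0),(d[:310],0,285),(e,410,300)):
    o[y:y+im.shape[0],x:x+im.shape[1]]=im[:600-y]
cv2.imwrite("pics/crop0.png",o)
E
```

```text
(no output)
```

View pics/crop0.png

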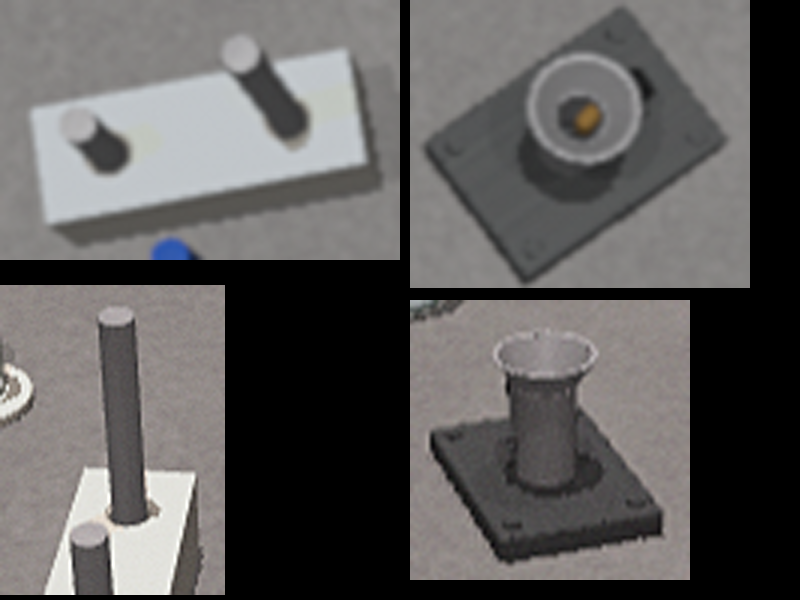

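```bash
cat > h.py <<'E'
import numpy as np,cv2
from rig import arm
def ray(n,p):
    c=arm.get_calibration(n);T=np.array(c["cam_to_world"]);K=np.array(c["intrinsics"])
    d=T[:3,:3]@np.linalg.solve(K,[p[0],p[1],1.]);return T[:3,3],d/np.linalg.norm(d)
def plane(n,p,z):
    o,d=ray(n,p);return o+d*(z-o[2])/d[2]
def tri(ps):
    A=0;b=0
    for n,p in ps.items():
        o,d=ray(n,p);M=np.eye(3)-np.outer(d,d);A=A+M;b=b+M@o
    return np.linalg.solve(A,b)
def proj(n,P):
    c=arm.get_calibration(n);T=np.linalg.inv(c["cam_to_world"]);q=np.array(c["intrinsics"])@(T[:3,:3]@P+T[:3,3]);return q[:2]/q[2]
E
python3 - <<'E'
from h import *
np.set_printoptions(precision=4,suppress=True)
s=cv2.imread("pics/side0.png");t=cv2.imread("pics/top0.png")
a={"top":(210.2,217.9),"side":(258.4,245)}
print("rodtop",tri(a),*[plane(n,p,.168) for n,p in a.items()])
a={"top":(408.5,216.9),"side":(313.6,188.4)}
print("mouth",tri(a),*[plane(n,p,.085) for n,p in a.items()])
# rack top face by white mask, top view
hsv=cv2.cvtColor(t,cv2.COLOR_BGR2HSV)
m=((hsv[...,2]>185)&(hsv[...,1]<40)).astype(np.uint8);mm=np.zeros_like(m);mm[205:275,145:255]=m[205:275,145:255]
mm=cv2.morphologyEx(mm,cv2.MORPH_CLOSE,np.ones((3,3),np.uint8))
cs,_=cv2.findContours(mm,0,1);c=max(cs,key=cv2.contourArea)
r=np.array([plane("top",q[0],.05)[:2] for q in c],np.float32);R=cv2.minAreaRect(r);print("rack",R,cv2.boxPoints(R))
ctr=np.array(R[0]);B=cv2.boxPoints(R)
e=[B[1]-B[0],B[2]-B[1]];L=max(e,key=np.linalg.norm);L=L/np.linalg.norm(L)
print("wells",ctr+.045*L,ctr-.045*L)
# base plate
m=((hsv[...,2]<95)).astype(np.uint8);mm=np.zeros_like(m);mm[185:265,362:450]=m[185:265,362:450]
cs,_=cv2.findContours(mm,0,1);c=max(cs,key=cv2.contourArea)
r=np.array([plane("top",q[0],.015)[:2] for q in c],np.float32);print("plate",cv2.minAreaRect(r),cv2.boxPoints(cv2.minAreaRect(r)))
# axes of rod: line at rack top
print("rod base",plane("top",(222.3,235.5),.05),plane("side",(220+129/3,235+(515-285)/3),.05))
print("knob",plane("top",(365+(642-410)/4,190+82/4),.046), "shortTop",plane("top",(150+80/4,205+127/4),.108))
for nm,p in(("green",(194,171)),("blue",(194,269))): print(nm,plane("top",p,.165))
print("bottle",plane("top",(293,321),.15),"cyl",plane("top",(292,168),0.005),plane("top",(288,138),.15))
E
```

```text
rodtop [0.5541 0.1597 0.1667] [0.554  0.1595 0.168 ] [0.553  0.1618 0.168 ]
mouth [ 0.5717 -0.2092  0.0825] [ 0.571  -0.2089  0.085 ] [ 0.5704 -0.2043  0.085 ]
rack ((0.5462455749511719, 0.20541156828403473), (0.05791438743472099, 0.15774457156658173), 9.96405029296875) [[0.5041 0.2781]
 [0.5314 0.1227]
 [0.5884 0.1327]
 [0.5611 0.2881]]
wells [0.554  0.1611] [0.5385 0.2497]
plate ((0.5721849799156189, -0.2111426591873169), (0.09161350131034851, 0.13156306743621826), 33.892818450927734) [[ 0.4975 -0.1821]
 [ 0.5708 -0.2913]
 [ 0.6469 -0.2402]
 [ 0.5735 -0.131 ]]
rod base [0.5511 0.1588 0.05  ] [0.5514 0.1648 0.05  ]
knob [ 0.5948 -0.2439  0.046 ] shortTop [0.536  0.2471 0.108 ]
green [0.6453 0.192  0.165 ]
blue [0.4613 0.1867 0.165 ]
bottle [0.3669 0.0127 0.15  ] cyl [0.7071 0.0219 0.005 ] [0.7128 0.0195 0.15  ]
```

Candidates: the rods are plain steel long (top view 210,218), green (194,171), blue (194,269) and short steel (170,237). The holders are dark steel (408,217), red (373,320) and purple (512,277). In the enlarged crop, the grey rod at (210,218) stands in the rack and is clearly taller than its neighbour. The dark-steel holder has its knob at (423,210). Those two fit the description.

```bash
cat >> h.py <<'E'
R=np.array([[-1.,0,0],[0,1,0],[0,0,-1]])
np.set_printoptions(precision=4,suppress=True)
def st(m=""): print(m,"t",round(arm.current_t(),2),np.array(arm.current_ee_pos()),"F",np.array(arm.current_force()),"w",round(arm.current_width(),4),flush=True)
E
python3 - <<'E'
from h import *
p=np.array(arm.current_ee_pos());arm.move_l(p+[0,0,.05],feed=.2)
arm.move_to([.553,.1605,.24],R);st()
arm.grip(.06)
arm.move_l([.553,.1605,.119],feed=.12);st("down")
for n in("side","top"): cv2.imwrite(f"pics/{n}1.png",arm.snapshot(n)[:,:,::-1])
E
python3 - <<'E'
import cv2,numpy as np
s=cv2.imread("pics/side1.png")[150:400,150:420]
t=cv2.imread("pics/top1.png")[150:300,120:320]
o=np.zeros((500,800,3),np.uint8);o[:500,:][:, :432]=cv2.resize(s,(432,400)).copy() if 0 else 0
a=cv2.resize(s,(432,400));b=cv2.resize(t,(360,270));o[:400,:432]=a;o[:270,435:795]=b
cv2.imwrite("pics/c1.png",o)
E
```

```text
t 2.5 [0.5528 0.1612 0.24  ] F [-0.6975  0.0256  0.1588] w 0.0911
down t 4.31 [0.5534 0.1606 0.1197] F [-1.2898  0.5088 -0.2324] w 0.06
```

View pics/c1.png

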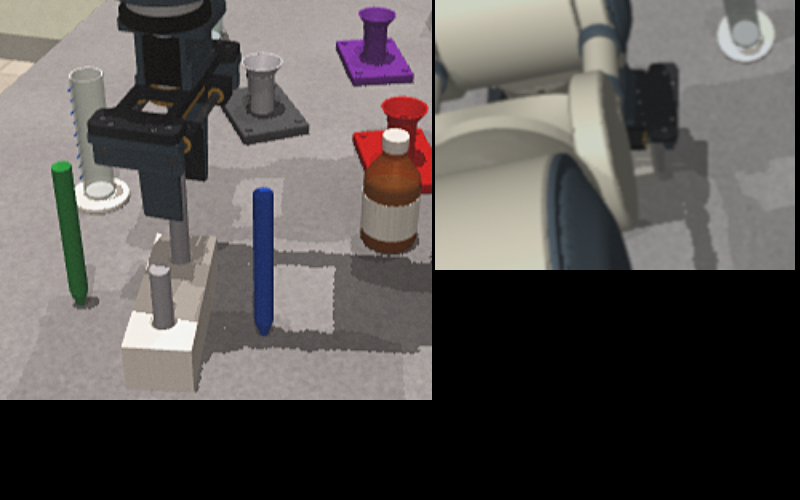

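The fingers straddle the long rod (crop 180,230), and the short rod and look-alikes are clear. Next I grip, lift and carry it to above the holder.

```bash
python3 - <<'E'
from h import *
arm.grip(0.0);st("grip")
arm.move_l([.553,.1605,.235],feed=.12);st("up")
arm.move_l([.5705,-.2080,.235],feed=.2);arm.sleep(.2);st("over")
for n in("side","top"): cv2.imwrite(f"pics/{n}2.png",arm.snapshot(n)[:,:,::-1])
s=cv2.imread("pics/side2.png")[80:300,220:440];t=cv2.imread("pics/top2.png")[150:290,340:480]
cv2.imwrite("pics/c2.png",np.hstack([cv2.resize(s,(400,400)),cv2.resize(t,(400,400))]))
E
```

```text
grip t 5.13 [0.553  0.1605 0.119 ] F [-0.5422  1.5916  0.1873] w 0.0177
up t 6.25 [0.5526 0.1604 0.2342] F [-0.3454 -0.2639 -2.5555] w 0.0175
over t 8.44 [ 0.5706 -0.2075  0.235 ] F [ 0.4339 -0.1675 -2.0896] w 0.0176
```

View pics/c2.png

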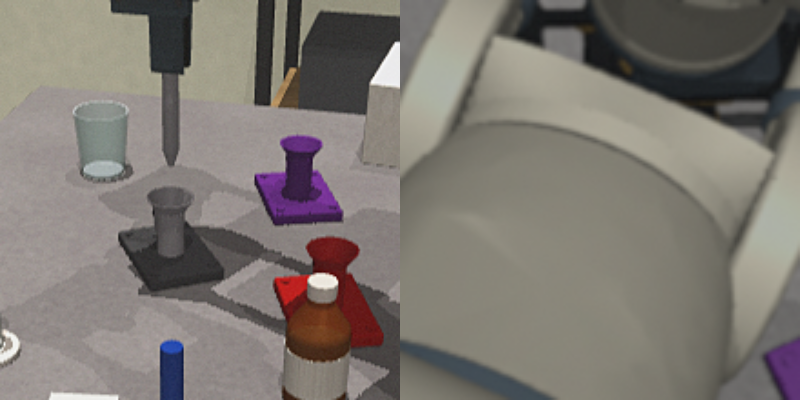

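The rod hangs upright from the fingers, with its foot (171,165) above the mouth (171,193). Next I lower it in steps, watching the force.

```bash
python3 - <<'E'
from h import *
x,y=.5705,-.2080
for z in(.195,.18,.172,.168,.164):
    arm.move_l([x,y,z],feed=.06);arm.sleep(.1);st(z)
    if np.linalg.norm(arm.current_force())>15: break
E
```

```text
0.195 t 9.46 [ 0.5707 -0.2081  0.1954] F [-0.4453  0.2419 -2.1939] w 0.0174
0.18 t 9.96 [ 0.5706 -0.208   0.18  ] F [ 0.8995 -0.5127 -2.7167] w 0.0174
0.172 t 10.34 [ 0.5705 -0.208   0.172 ] F [-0.234  -0.1039 -3.0351] w 0.0173
0.168 t 10.69 [ 0.5705 -0.208   0.168 ] F [ 0.0338 -0.2428 -1.8313] w 0.0179
0.164 t 11.04 [ 0.5705 -0.208   0.164 ] F [ 0.8677 -0.3329 -1.7332] w 0.0174
```

```bash
python3 - <<'E'
from h import *
x,y=.5705,-.2080
for z in np.arange(.160,.1275,-.004):
    arm.move_l([x,y,z],feed=.04);arm.sleep(.08);st(round(z,3))
    f=np.array(arm.current_force())
    if f[2]>25 or np.hypot(f[0],f[1])>15: break
E
```

```text
0.16 t 11.38 [ 0.5701 -0.2078  0.1598] F [-0.8798  1.1611 -1.5024] w 0.0173
0.156 t 11.71 [ 0.57   -0.2077  0.1556] F [-3.5739  2.5265 -2.536 ] w 0.0177
0.152 t 12.04 [ 0.5702 -0.2077  0.1518] F [-2.2111  3.5539 -4.4279] w 0.0177
0.148 t 12.38 [ 0.5705 -0.2078  0.148 ] F [-1.5412  4.624  -4.6624] w 0.0174
0.144 t 12.71 [ 0.5707 -0.2079  0.1442] F [-1.1893  5.3973 -1.7057] w 0.0177
0.14 t 13.04 [ 0.5706 -0.208   0.1401] F [-1.7206  5.801  -3.8884] w 0.0175
0.136 t 13.38 [ 0.5706 -0.2079  0.1359] F [ 0.3502  4.6683 -6.5839] w 0.0174
0.132 t 13.71 [ 0.5706 -0.2079  0.132 ] F [ 0.0706  4.638  -6.2754] w 0.0179
0.128 t 14.04 [ 0.5705 -0.2079  0.1279] F [ 0.0591  5.1398 -6.1061] w 0.0173
```

```bash
python3 - <<'E'
from h import *
x,y=.5705,-.2080
for z in np.arange(.126,.117,-.001):
    arm.move_l([x,y,z],feed=.03);arm.sleep(.1);st(round(z,3))
    f=np.array(arm.current_force())
    if f[2]>18 or np.hypot(f[0],f[1])>15: break
cv2.imwrite("pics/side3.png",arm.snapshot("side")[:,:,::-1])
s=cv2.imread("pics/side3.png")[80:280,240:400]
cv2.imwrite("pics/c3.png",cv2.resize(s,(480,600)))
E
```

```text
0.126 t 14.39 [ 0.5707 -0.2079  0.1262] F [-0.3984  4.7292 -3.5972] w 0.0171
0.125 t 14.74 [ 0.5709 -0.208   0.1258] F [-1.8023  6.8459  5.4137] w 0.0176
0.124 t 15.09 [ 0.5714 -0.2082  0.1256] F [-3.2015  7.1764 14.6628] w 0.0173
0.123 t 15.44 [ 0.572  -0.2084  0.1253] F [-3.4646  7.5485 23.887 ] w 0.0176
```

View pics/c3.png

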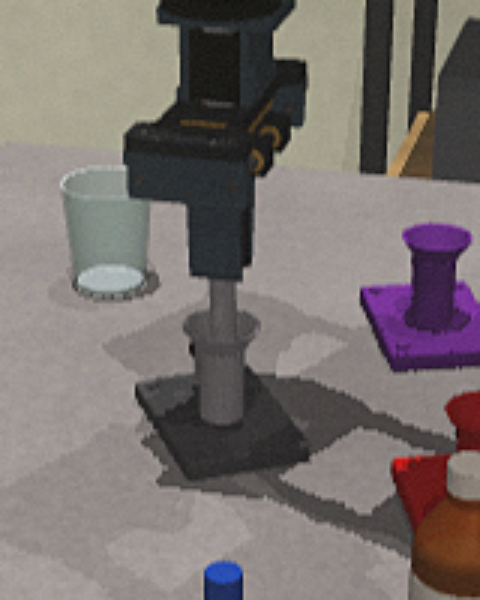

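The push met hard resistance at TCP z 0.1258, just where the floor should be (0.126), and the side force of about 5 N is the plunger's. The picture shows the rod deep in the grey tube. Next I relax, release and retreat.

```bash
python3 - <<'E'
from h import *
arm.move_l([.5705,-.2075,.1253],feed=.03);arm.sleep(.1);st("relax")
arm.grip(.06);st("open")
arm.move_l([.5705,-.2075,.25],feed=.15)
arm.move_to([.45,.25,.30],R);st("away")
for n in("side","top"): cv2.imwrite(f"pics/{n}4.png",arm.snapshot(n)[:,:,::-1])
t=cv2.imread("pics/top4.png");s=cv2.imread("pics/side4.png")
cv2.imwrite("pics/c4.png",np.hstack([cv2.resize(s[110:260,250:400],(390,390)),cv2.resize(t[160:270,360:470],(390,390))]))
E
```

```text
relax t 15.84 [ 0.5711 -0.2076  0.1262] F [-1.0868  5.7222  5.3897] w 0.0177
open t 16.63 [ 0.5705 -0.2075  0.1253] F [0.2969 0.2142 0.1971] w 0.0604
away t 19.35 [0.4505 0.2494 0.2998] F [-0.0223 -0.4986 -0.5222] w 0.0601
```

View pics/c4.png

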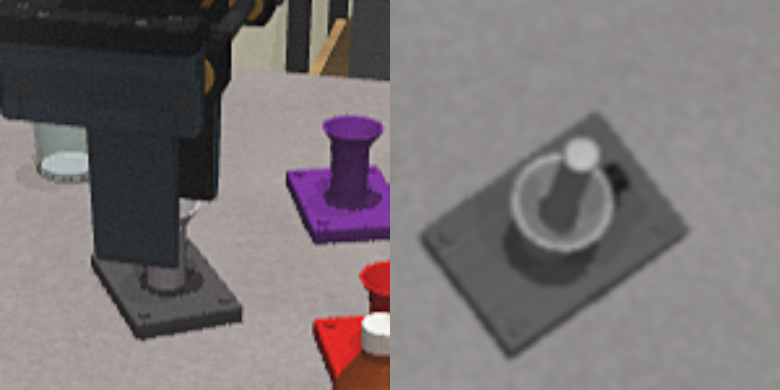

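View pics/side4.png

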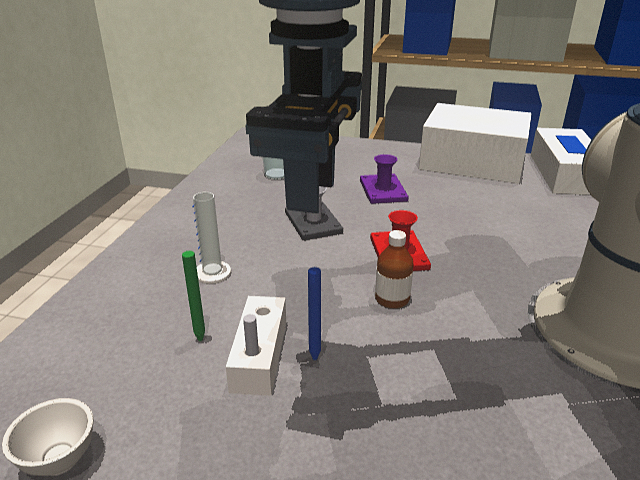

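The top view shows the rod standing in the grey tube, with its end at about (413.6,203.4). The arm hides it in the side view, so I'll move clear and check its height.

```bash
python3 - <<'E'
from h import *
arm.move_to([.25,.45,.32],R);st("away")
cv2.imwrite("pics/side5.png",arm.snapshot("side")[:,:,::-1])
s=cv2.imread("pics/side5.png");cv2.imwrite("pics/c5.png",cv2.resize(s[120:250,270:360],(415,600),interpolation=cv2.INTER_CUBIC))
P=np.array([.5695,-.2065,.175]);print(proj("top",P),proj("side",P),plane("top",(413.3,203.1),.175))
E
```

```text
away t 20.54 [0.2508 0.4495 0.3199] F [ 0.1533 -1.0159  0.483 ] w 0.0601
[413.1231 203.9659] [314.0941 146.8848] [ 0.5711 -0.2069  0.175 ]
```

View pics/c5.png

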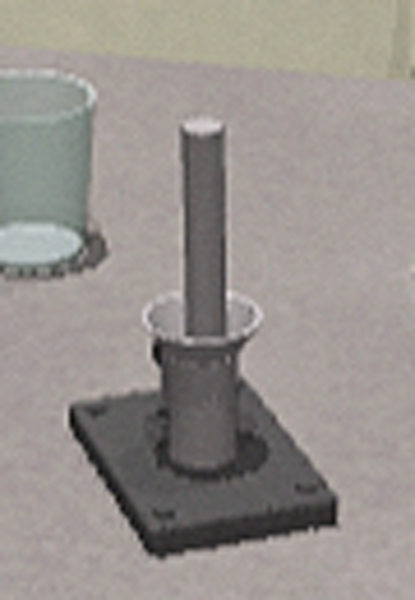

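The rod stands upright. Its end is at side (313.8,147.5), and a seated top at 0.175 m predicts (314.1,146.9), so it is home.

```bash
python3 - <<'E'
from h import *
print(tri({"top":(413.3,203.1),"side":(313.8,147.5)}))
arm.sign_off()
E
```

```text
[ 0.5709 -0.2072  0.1735]
the job is handed in; nothing more can be done
```

The long steel rod is out of the rack and standing upright in the dark steel stand, pushed past the plunger to the bottom. I handed the job in at about 20.5 s of the 42 s allowed.

- **Seating:** the push met firm resistance at a TCP height of 0.1258 m, where 0.126 m was expected. The two views put the rod's top at 0.1735 m against 0.175 m nominal, within the 2 mm camera calibration.
- **Plunger:** I did not read the joint itself. A side force of about 5 N, pushing away from the knob, built up as the foot passed the nose and stayed until I let go. That fits the rod being held by the plunger. The expected upward push of 5 to 15 N while passing the nose did not show; the vertical force stayed slightly negative until the rod touched bottom.
- **Forces:** the highest I read was about 24 N down and 8 N sideways, at the bottom.
- **Everything else:** the short rod was still in its well, and the blue, green, red and purple look-alikes stood where they were. The arm was clear of everything at hand-in.

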